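# Raise the lane barrier and pass the tape roll through

### The job

Push the counterweighted barrier arm gently up past its balance point, so that it stays raised by itself with nothing touching it. Then push the roll of masking tape along the lane, under the raised barrier, until it rests against the end stop. Keep the roll flat on the lane, and leave the barrier raised and the small parts lying round the lane where they are.

Things in the scene. Friction and masses are not known exactly. Their poses are not given: they have to be found in the camera images.
- gate: Fixed lane, barrier across its middle. Origin: on the table, mid-lane, below the barrier. +x along the lane to its end stop (about away from the robot), +y across it toward the barrier's free end (about left), z up. Floor 6 mm thick, x -165 to +146 mm, open at the near end; rails' inner faces at y = +-54 mm, 6 mm thick, tops 22 mm up. Rest post outside the left rail: y 60-72 mm, 56 mm high.
- barrier_hinge (a point): Hinge axis of the barrier, along the gate's x, at y = -125 mm in the gate's frame, 65 mm above the table. It sits in a grey fork 60 mm wide in x, 36 mm in y, with a stop bridge behind it (to y = -151 mm, 102 mm high).
- barrier (a joint): 0 = lowered, level over the lane; grows as the free end rises (gate's +y toward +z); 1.745 raised on its upper stop, leaning off the lane. Balance at about 1.02 rad: below it falls back, above it the weight takes it to the stop in 1-2 s. Lifting at the pad takes about 1 N. Yellow/dark bar 20 mm wide, 16 high, 213 long; orange blade to 42 mm under its centre line; red pad at the end.
- barrier_pad (a point): Centre of the outer face of the red push pad, 60 mm wide (gate's x), 52 long, 8 thick, turned up 45 degrees: when lowered the face looks outward (+y) and down, centre at gate y = 106 mm, 80 mm up; 231 mm from the hinge along the arm and 15 mm above it. Push here inward and up along the arc about the hinge; fingers tilted about 40 degrees, tips reaching in under it from outside, lie along it.
- roll_center (a point): Centre of the masking tape roll lying flat in the lane before the barrier: beige ring, 98 mm across, 25 mm high, about 0.12 kg; underside 6 mm, centre 18.5 mm above the table. The lowered barrier's blade blocks it. Against the end stop its centre is about 83 mm beyond the barrier (gate's x).
- end_stop (a point): Middle of the face of the end stop, at the lane floor: rubber-faced dark bar across the far end of the lane, 131 mm beyond the barrier, top 36 mm above the table.
- post: White nylon spacer post standing upright, 17 mm across, 60 mm high; origin at the centre of its underside. Leave alone.
- star_knob: Black star knob with its steel stud up, 40 mm across, 46 mm high; origin at the centre of its underside. Leave alone.
- pen: Black and white marker pen lying on the table, 135 mm long, 17 mm thick; origin at the centre of its underside. Leave alone.
- collar: Grey shaft collar lying flat, 30 mm across, 12 mm high; origin at the centre of its underside. Leave alone.
Mind the look-alikes: they are no part of the job. Leave any turquoise look-alike of the part that bears roll_center alone.

How it is judged (in metres and radians):
On the way, in this order (a step that is already met when the one before it is completed fails the run):
1. the barrier stands raised on its own, nothing touching it, while the roll is still before it (value of joint barrier above 1.6 rad and contact force between each of the arm, the fingers and gate below 0.05 N and x of roll_center in the frame of gate below 0 m), for 0.3 s.
2. the roll has been pushed up to the end stop (x of roll_center in the frame of gate above 0.072 m), for 0.2 s.
At the end, for the whole second after the job is handed in: The barrier is raised above 1.6 rad by itself and at rest; the roll lies flat on the lane floor (within 0.08 rad, centre under 24 mm high), at rest, within about 1 cm of touching the end stop (value of joint barrier above 1.6 rad and velocity of joint barrier below 0.1 rad/s and x of roll_center in the frame of gate between 0.072 and 0.09 m and horizontal distance between roll_center and end_stop below 0.062 m and angle between roll's own z axis and vertical below 0.08 rad and height (world z) of roll_center below 0.024 m and linear speed of roll below 0.02 m/s).
It fails at once if the roll is lifted or tipped (height (world z) of roll_center above 0.034 m or angle between roll's own z axis and vertical above 0.3 rad).
It fails at once if the barrier is squeezed or forced (over 35 N) (contact force between the fingers and barrier above 35 N).
It fails at once if a small part beside the lane is moved by more than 2 cm (distance of any of post, star_knob, pen, collar from where it was at the start of the episode above 0.02 m).
It also fails if it takes over 58 s, if anything falls off the work surface, if the arm or the gripper's body presses on something with over 40 N, if the wrist force passes 120 N, or if a joint passes its speed limit or range.

### The arm

A 6-joint arm with a two-finger parallel gripper is mounted at the origin on a cart in front of the work surface, level with it; the furniture and walls round the work are solid. World frame = base frame: x ahead of the robot, y to its left, z up, the work surface at z = 0. Lengths are in mm, angles in degrees, forces in N, time in s.
With the tool pointing down it reaches from about 350 to 850 mm from the base axis. Payload 8.1 kg.
Tool frame: the origin (TCP) lies on the centre line of the jaws, within the pads' length; the fingertips stand 8 mm ahead of it and the grasp point (between the pads) lies 11 mm behind it; x points along the fingers, z is the direction in which the jaws open and shut, and the axes are right-handed (so a half turn about x gives the same grasp; the last joint's range is limited). The gripper opens to 85 mm and grips with 20 to 120 N. Pads are 22 mm wide; open, the fingers measure 114 mm over their backs; the gripper's body (76 mm by 85 mm) begins 54 mm behind the grasp point. The pads swing forward as they close: fully open they stand 13 mm farther back than shut.
Start: joints at [-73.19, 7.471, 85.268, -0, 87.261, -4.893], TCP at [221.903, -557.462, 239.292] pointing down, gripper open.
Joint ranges: [-169.43, 169.43], [-51.17, 129.36], [1.28, 143.12], [-76.62, 256.62], [0, 156.53], [-152.29, 152.29]. Speed limits (degrees/s): [136.94, 136.94, 159.86, 180, 180, 180].

### API

Orientations are given as [roll, pitch, yaw] about the fixed x, y, z axes, in that order (R = Rz(yaw) Ry(pitch) Rx(roll)).
In Python, from bench import r, vision, order gives the robot as it stands. The module is installed in compiled form; this text tells all that it offers.
- The arm moves only by the shell command python3 -m jog 'ROWS' [FORCE]. ROWS is JSON, a list of rows, each a list of 3 entries, a list of its own where there are three numbers: the shift along the world's x, y, z in m, then the turn, a rotation vector about the world's x, y, z in rad, then the opening, from -1 (shut) to 1 (fully open). A call has 1 to 5 rows; each row is the pose to reach, as a shift and turn from the pose commanded when the call began; what a row does not reach only later rows make up. A row lasts 1/12 s, in which the tool goes at most 41.7 mm and 7.16 degrees, less where a joint would pass 70% of its speed; a pose out of reach is approached as far as the arm can. A call with a gripper value outside its range is refused whole. The fingers move at their own pace and stop on an object; FORCE is the grip in N (left out, the last holds). Time passes only in rows, so rows that repeat a pose let the fingers close. It gives the time, the measured TCP pose, the force and the opening at its end, in the units of the state.
- r.sense(): the state, without advancing time (a new reading comes with each control period).
- vision.snapshot(name): name is "scene" or "top" or "wrist"; returns the picture (400x640x3 uint8, red, green, blue); there is no depth.
- vision.camera_model(name): a dict with "fov_y" (degrees; the focal length in pixels is half the picture's height over the tangent of half this angle, whatever the lens; pixels are square), "cx", "cy" (the principal point, pixels), "world_to_cam" (4x4, takes a point from world to camera coordinates). Camera axes: x right, y down, z forward; pixel columns grow to the right and rows downward; lengths in mm; the calibration is good to about 2 mm. The wrist camera is an equidistant fisheye: a pixel r from the principal point sees the ray r / f radians off the axis. A picture is of the moment at which its call begins: read the wrist's pose just before it. camera_model takes no time and is no camera call; for the wrist camera it gives the pose at the moment of the call.
- order.hand_in(): hands the job in, once; it reports no verdict.
The state is a dict: "time": time; "joint_pos": joint angles; "qd": joint speeds; "joint_efforts": joint torques, N m; "tool_pos": TCP position; "tcp_rot": TCP orientation; "ft_force": force on the tool from outside, world axes, zero at the start; "wrist_torque": the same for the moment, N m; "finger_gap": finger opening in mm.
Only numpy, scipy, OpenCV 4.12 (cv2) and the standard library are available. Lean on these libraries where they do the work, as an engineer would, in place of code of your own. Each camera call takes 0.05 s, during which the arm holds its last target.

## Working session

There is one attempt and no reset: what is moved stays moved. The work goes in short steps, Python scripts to look and compute and a shell command to move; the robot and the scene stay as the last step left them, time stands still between calls to the robot, and variables do not carry over. Pictures are saved under pics/ and viewed, and the job is handed in when it is done.

```bash
mkdir -p pics; python3 - <<'E'
from bench import r,vision
import cv2
print(r.sense())
for n in("scene","top","wrist"):
    cv2.imwrite(f"pics/{n}0.png",vision.snapshot(n)[:,:,::-1]); m=vision.camera_model(n); print(n,m)
E
```

```text
{'time': 0.0, 'joint_pos': array([-7.31878829e+01,  7.51371658e+00,  8.53297876e+01, -1.07689622e-03,
        8.72610375e+01, -4.89274214e+00]), 'qd': array([ 0.02153298,  0.05647015,  0.01944317, -0.05245227,  0.00267397,
       -0.0354816 ]), 'joint_efforts': array([ 5.98380357e-04, -5.69389808e+01, -5.00555634e+01, -2.62150215e-04,
        1.48413889e-02, -1.44993624e-05]), 'tool_pos': array([ 221.75805656, -556.9411346 ,  238.25404825]), 'tcp_rot': array([175.69672155,  89.89545283, 107.40163324]), 'ft_force': array([0.81976078, 0.03788608, 0.22568759]), 'wrist_torque': array([-0.00108385,  0.00290081,  0.04561753]), 'finger_gap': 85.28050223273428}
scene {'fov_y': 52.03828670816574, 'cx': 317.82129252895186, 'cy': 200.47179442408324, 'world_to_cam': array([[ 9.09120474e-01, -4.16521495e-01,  3.13185116e-03,
        -4.35722426e+02],
       [-2.20672599e-01, -4.88000712e-01, -8.44487365e-01,
         2.22330167e+02],
       [ 3.53275486e-01,  7.67049639e-01, -5.35566319e-01,
         6.54468608e+02],
       [ 0.00000000e+00,  0.00000000e+00,  0.00000000e+00,
         1.00000000e+
[... 191 characters left out ...]
       [-9.97177581e-01,  1.32490186e-02, -7.39008524e-02,
         5.54931882e+02],
       [ 7.34560940e-02, -3.13921067e-02, -9.96804263e-01,
         9.17578019e+02],
       [ 0.00000000e+00,  0.00000000e+00,  0.00000000e+00,
         1.00000000e+00]])}
wrist {'fov_y': 65.70646984690485, 'cx': 322.3134755287731, 'cy': 201.20390870891703, 'world_to_cam': array([[ 3.70297589e-01, -9.28911787e-01, -1.60875080e-03,
        -5.98866942e+02],
       [-8.90437338e-01, -3.55452504e-01,  2.84209191e-01,
        -3.75307380e+01],
       [-2.64577102e-01, -1.03809486e-01, -9.58760944e-01,
         3.78797180e+02],
       [ 0.00000000e+00,  0.00000000e+00,  0.00000000e+00,
         1.00000000e+00]])}
```

View pics/top0.png

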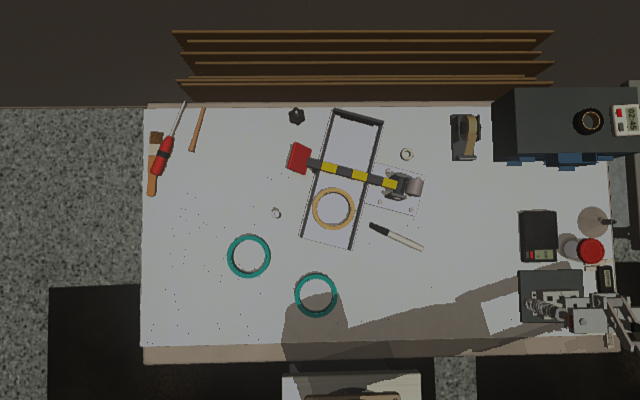

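View pics/scene0.png

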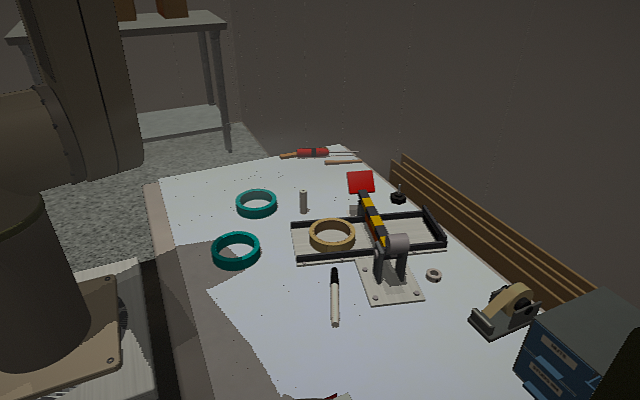

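The top picture shows the lane at around (340,180). Its end stop is near (358,115), the roll at (334,208), the pad at (299,158) and the hinge fork at (403,185). I'll zoom in to get a more precise fit.

```bash
python3 - <<'E'
import cv2
a=cv2.imread("pics/top0.png")[95:260,225:435]
cv2.imwrite("pics/topz.png",cv2.resize(a,None,fx=3.6,fy=3.6,interpolation=cv2.INTER_CUBIC))
a=cv2.imread("pics/scene0.png")[150:320,270:470]
cv2.imwrite("pics/scz.png",cv2.resize(a,None,fx=3.5,fy=3.5,interpolation=cv2.INTER_CUBIC))
E
```

```text
(no output)
```

View pics/topz.png

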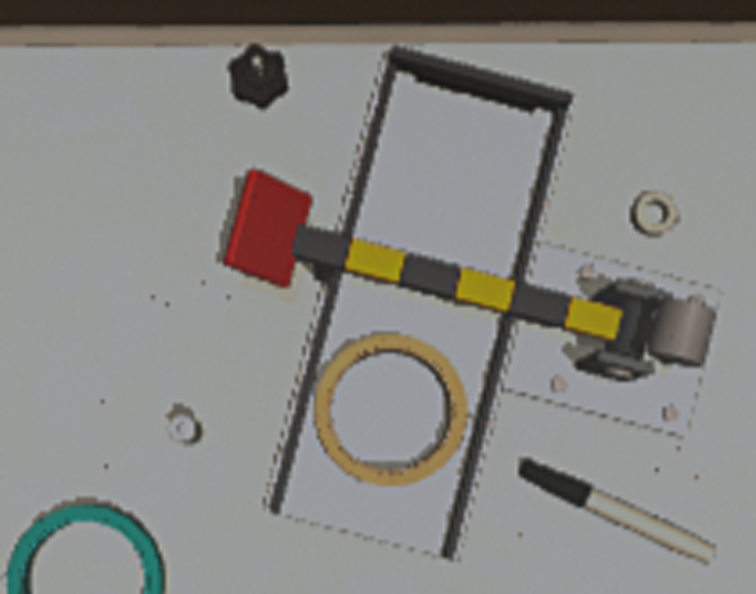

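View pics/scz.png

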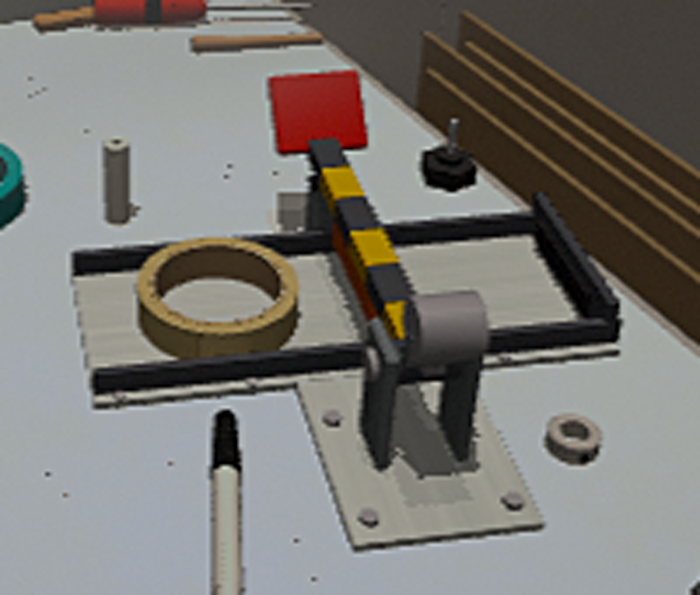

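```bash
cat > h.py <<'E'
import numpy as np
from bench import r,vision
def proj(n,P,m=None):
    m=m or vision.camera_model(n); P=np.atleast_2d(P); T=m["world_to_cam"]
    c=P@T[:3,:3].T+T[:3,3]; f=200/np.tan(np.radians(m["fov_y"]/2))
    return np.c_[m["cx"]+f*c[:,0]/c[:,2], m["cy"]+f*c[:,1]/c[:,2]]
def unproj(n,uv,z):
    m=vision.camera_model(n);T=m["world_to_cam"]; f=200/np.tan(np.radians(m["fov_y"]/2))
    d=np.array([(uv[0]-m["cx"])/f,(uv[1]-m["cy"])/f,1]); R=T[:3,:3]; o=-R.T@T[:3,3]; d=R.T@d
    return o+d*(z-o[2])/d[2]
def g2w(p,P):
    P=np.atleast_2d(P).astype(float); c,s=np.cos(p[2]),np.sin(p[2])
    return np.c_[p[0]+c*P[:,0]-s*P[:,1],p[1]+s*P[:,0]+c*P[:,1],P[:,2]]
def w2g(p,P):
    P=np.atleast_2d(P).astype(float); c,s=np.cos(p[2]),np.sin(p[2]); d=P[:,:2]-p[:2]
    return np.c_[c*d[:,0]+s*d[:,1],-s*d[:,0]+c*d[:,1],P[:,2]]
E
python3 - <<'E'
from h import *
from scipy.optimize import least_squares
tp=np.array([[276,511],[450,557],[393,46],[573,96]])/3.6+[225,95]
tg=[[-165,57,22],[-165,-57,22],[146,60,36],[146,-60,36]]
sp=np.array([[73,255],[93,372],[619,298],[537,195]])/3.5+[270,150]
sg=[[-165,60,22],[-165,-60,22],[146,-60,36],[146,60,36]]
mt,ms=vision.camera_model("top"),vision.camera_model("scene")
for use in("t","s","ts"):
    def f(p):
        o=[]
        if "t" in use:o.append(proj("top",g2w(p,tg),mt)-tp)
        if "s" in use:o.append(proj("scene",g2w(p,sg),ms)-sp)
        return np.concatenate(o).ravel()
    s=least_squares(f,[550,0,-.2],x_scale=[100,100,1]); print(use,s.x,np.degrees(s.x[2]),np.round(s.fun,1))
p=s.x
R=unproj("top",np.array([391,409])/3.6+[225,95],31); print("roll",R,w2g(p,R))
for n,uv,z in(("knob",[258,76],15),("collar",[655,213],12),("post",[180,417],60),("pen1",[525,465],10),("pen2",[710,555],10)):
    q=unproj("top",np.array(uv)/3.6+[225,95],z);print(n,q,w2g(p,q))
for g in([0,0,0],[0,-125,65],[0,106,80],[83,0,18],[131,0,6]): print(g,g2w(p,g),proj("top",g2w(p,g),mt),proj("scene",g2w(p,g),ms))
E
```

```text
t [ 6.04997927e+02  1.13980362e+01 -2.70462171e-01] -15.496340910669174 [-0.5  1.5 -0.4  1.4  0.2 -1.2  0.7 -1.7]
s [ 6.05998804e+02  1.30783510e+01 -2.57343468e-01] -14.74469462221705 [-2.  -1.  -0.7  1.1  1.2  0.1  1.6 -2.1]
ts [ 6.05245110e+02  1.19712570e+01 -2.65662526e-01] -15.22134149098047 [-0.5  1.6 -0.2  1.2 -0.3 -1.3  0.2 -2.  -1.9 -1.  -1.2  1.1  1.2  0.9
  2.  -1.5]
roll [527.50829419  35.89661579  31.        ] [[-81.2912824   2.6763348  31.       ]]
knob [745.81246142 117.57949122  15.        ] [[107.90878026 138.80912975  15.        ]]
collar [ 653.82942407 -139.99217102   12.        ] [[  86.7777029  -133.87661964   12.        ]]
post [523.19807175 165.94071355  60.        ] [[-119.59319391  127.02668242   60.        ]]
pen1 [491.13832065 -51.11480329  10.        ] [[-93.54062539 -90.83150242  10.        ]]
pen2 [ 431.55297161 -169.1897015    10.        ] [[-120.03524664 -220.40823819   10.        ]]
[0, 0, 0] [[605.24511023  11.97125699   0.        ]] [[342.37137574 176.10531956]] [[368.96463474 239.19264696]]
[0, -125, 65] [[ 572.42653409 -108.64358895   65.        ]] [[399.71002824 186.60817051]] [[390.01632543 252.69535114]]
[0, 106, 80] [[633.07526279 114.25264634  80.        ]] [[297.87341025 159.25533074]] [[358.8769901  182.40956704]]
[83, 0, 18] [[685.33336793  -9.82027757  18.        ]] [[351.66985033 140.8860107 ]] [[407.02889081 228.74587778]]
[131, 0, 6] [[731.64946877 -22.4226108    6.        ]] [[356.03807413 122.59940166]] [[427.43871861 231.11342446]]
```

```bash
cat >> h.py <<'E'
from scipy.spatial.transform import Rotation as Ro
p=np.array([605.2,12.0,-0.2657])
def need(gpos,tilt,jawsign=None):
    """turn+shift to reach gate pos gpos [mm], tilt deg about gate x (neg: tip inward), jaw along gate x"""
    s=r.sense(); R0=Ro.from_euler("xyz",s["tcp_rot"],degrees=True).as_matrix()
    G=Ro.from_euler("z",p[2]).as_matrix(); t=np.radians(tilt)
    out=[]
    for sg in(1,-1):
        x=G@[0,np.sin(t),-np.cos(t)]; z=sg*(G@[1,0,0]); y=np.cross(z,x)
        R1=np.c_[x,y,z]; out.append(Ro.from_matrix(R1@R0.T).as_rotvec())
    sh=(g2w(p,gpos)[0]-s["tool_pos"])/1000
    print("t",s["time"],"tcp gate",w2g(p,s["tool_pos"]).round(1),"F",s["ft_force"].round(2),"gap",round(s["finger_gap"],1)); print("shift",sh.round(4)); print("turns",[o.round(3) for o in out]); print("toolx",R0[:,0].round(3),"jaw",R0[:,2].round(3),"q",s["joint_pos"].round(1))
E
python3 -c "
from h import *
need([0,200,250],0); need([0,190,200],-42)"
```

```text
t 0.15 tcp gate [[-220.5 -649.8  238.5]] F [0.61 0.18 1.02] gap 85.1
shift [0.4359 0.762  0.0115]
turns [array([-0.001, -0.001,  0.926]), array([-1.000e-03,  1.000e-03, -2.215e+00])]
toolx [-0.     0.001 -1.   ] jaw [ 0.37  -0.929 -0.001] q [-73.2   7.5  85.3  -0.   87.3  -4.9]
t 0.15 tcp gate [[-220.5 -649.8  238.5]] F [0.61 0.18 1.02] gap 85.1
shift [ 0.4333  0.7524 -0.0385]
turns [array([-0.567,  0.504,  0.884]), array([-0.6  , -0.67 , -2.097])]
toolx [-0.     0.001 -1.   ] jaw [ 0.37  -0.929 -0.001] q [-73.2   7.5  85.3  -0.   87.3  -4.9]
```

```bash
python3 -m jog '[[[0,0,0.04],[0,0,0],-1],[[0.02,0.035,0.08],[0,0,0.12],-1],[[0.04,0.07,0.08],[0,0,0.24],-1],[[0.06,0.105,0.08],[0,0,0.36],-1],[[0.08,0.14,0.08],[0,0,0.46],-1]]'; python3 -m jog '[[[0.02,0.035,0],[0,0,0.12],-1],[[0.04,0.07,0],[0,0,0.23],-1],[[0.06,0.105,0],[0,0,0.35],-1],[[0.08,0.14,0],[0,0,0.46],-1],[[0.1,0.175,0],[0,0,0.46],-1]]'; python3 -c "
from h import *
need([0,200,250],0)"
```

```text
time: 0.57
tool_pos: [298.7, -423.2, 320.5]
tcp_rot: [-14.0, 89.9, -55.7]
ft_force: [0.6, -0.6, -0.8]
finger_gap: 25.5
time: 0.98
tool_pos: [398.5, -247.1, 319.1]
tcp_rot: [9.5, 90.0, -5.6]
ft_force: [-0.3, -0.7, -0.7]
finger_gap: 0.1
t 0.9833 tcp gate [[-131.4 -304.3  319.1]] F [-0.26 -0.74 -0.71] gap 0.1
shift [ 0.2592  0.4521 -0.0691]
turns [array([ 0.   ,  0.   , -0.001]), array([-0.   ,  0.   ,  3.141])]
toolx [ 0. -0. -1.] jaw [ 0.965 -0.262  0.   ] q [-38.1 -14.2  97.9   0.   96.4 -22.9]
```

```bash
python3 -m jog '[[[0.02,0.035,0],[0,0,0],-1],[[0.04,0.07,0],[0,0,0],-1],[[0.06,0.105,0],[0,0,0],-1],[[0.08,0.14,0],[0,0,0],-1],[[0.1,0.175,0],[0,0,0],-1]]'; python3 -m jog '[[[0.02,0.035,0],[0,0,0],-1],[[0.04,0.07,0],[0,0,0],-1],[[0.06,0.105,0],[0,0,0],-1],[[0.08,0.14,0],[0,0,0],-1],[[0.1,0.175,0],[0,0,0],-1]]';python3 -m jog '[[[0.02,0.035,0],[0,0,0],-1],[[0.04,0.07,0],[0,0,0],-1],[[0.06,0.105,0],[0,0,0],-1],[[0.06,0.105,0],[0,0,0],-1]]'; python3 -c "
from h import *
need([0,200,200],-42)"
```

```text
time: 1.4
tool_pos: [498.6, -72.0, 319.1]
tcp_rot: [-48.5, 90.0, -64.1]
ft_force: [-0.2, -0.8, -0.2]
finger_gap: 0.0
time: 1.82
tool_pos: [598.6, 103.0, 318.8]
tcp_rot: [-150.9, 90.0, -166.4]
ft_force: [-0.4, -0.5, 0.2]
finger_gap: -0.3
time: 2.15
tool_pos: [658.9, 212.3, 314.1]
tcp_rot: [-175.0, 89.7, 169.7]
ft_force: [0.9, -0.4, -1.4]
finger_gap: -0.2
t 2.15 tcp gate [[ -0.8 207.4 314.1]] F [ 0.86 -0.36 -1.42] gap -0.2
shift [-0.0012 -0.0074 -0.1141]
turns [array([-0.708,  0.187,  0.003]), array([0.305, 1.084, 2.932])]
toolx [-0.006  0.001 -1.   ] jaw [ 0.965 -0.264 -0.006] q [13.6 21.5 61.1  0.1 97.6 28.9]
```

```bash
python3 -m jog '[[[0,0,-0.02],[-0.118,0.031,0],-1],[[0,0,-0.04],[-0.236,0.062,0],-1],[[0,0,-0.06],[-0.354,0.093,0],-1],[[0,0,-0.08],[-0.472,0.124,0],-1],[[0,0,-0.1],[-0.59,0.155,0],-1]]'; python3 -m jog '[[[0,0,0],[-0.118,0.031,0],-1],[[0,0,0],[-0.118,0.031,0],-1]]'; python3 - <<'E'
from h import *
import cv2
need([0,150,62],-42)
for n in("top","scene","wrist"):cv2.imwrite(f"pics/{n}1.png",vision.snapshot(n)[:,:,::-1])
E
```

```text
time: 2.57
tool_pos: [658.4, 206.5, 219.5]
tcp_rot: [-88.9, 54.8, -104.5]
ft_force: [0.6, -0.6, -0.6]
finger_gap: 0.0
time: 2.73
tool_pos: [653.9, 207.5, 205.1]
tcp_rot: [-90.6, 46.9, -105.5]
ft_force: [-1.5, 0.2, -4.9]
finger_gap: 0.1
t 2.7333 tcp gate [[ -4.4 201.4 205.1]] F [-1.49  0.24 -4.91] gap 0.1
shift [-0.0093 -0.0508 -0.1431]
turns [array([ 0.017, -0.012, -0.002]), array([0.562, 2.045, 2.31 ])]
toolx [-0.183 -0.659 -0.73 ] jaw [ 0.965 -0.26  -0.007] q [ 28.1  52.2  39.6 -33.6 116.7  35.4]
```

View pics/scene1.png

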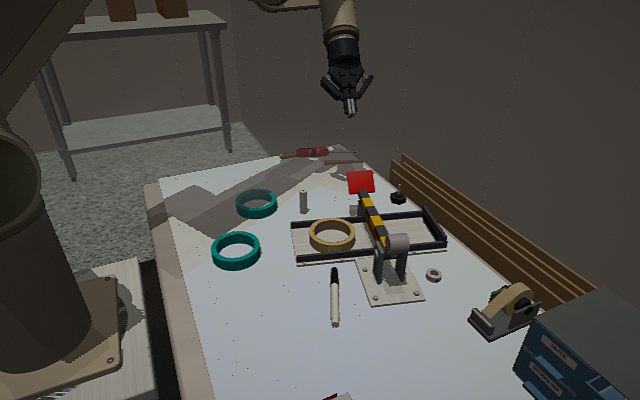

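View pics/wrist1.png

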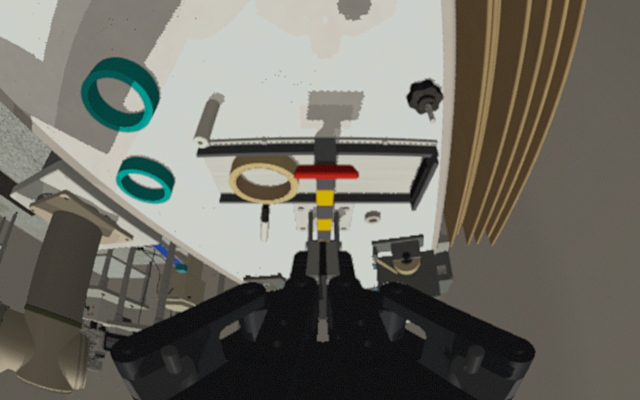

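```bash
python3 -m jog '[[[0,0,-0.035],[0,0,0],-1],[[-0.002,-0.01,-0.07],[0,0,0],-1],[[-0.004,-0.025,-0.1],[0,0,0],-1],[[-0.006,-0.04,-0.125],[0,0,0],-1],[[-0.007,-0.05,-0.138],[0,0,0],-1]]'; python3 -m jog '[[[0,0,0],[0,0,0],-1],[[0,0,0],[0,0,0],-1]]'; python3 - <<'E'
from h import *
import cv2
need([0,125,56],-42)
for n in("top","scene","wrist"):cv2.imwrite(f"pics/{n}2.png",vision.snapshot(n)[:,:,::-1])
E
```

```text
time: 3.3
tool_pos: [651.8, 153.8, 83.0]
tcp_rot: [-88.9, 48.4, -104.7]
ft_force: [0.7, -0.2, -0.4]
finger_gap: 0.0
time: 3.47
tool_pos: [652.8, 155.0, 85.7]
tcp_rot: [-88.7, 48.3, -104.6]
ft_force: [0.6, 0.6, 0.4]
finger_gap: 0.3
t 3.4667 tcp gate [[  8.3 150.5  85.7]] F [0.6  0.63 0.36] gap 0.3
shift [-0.0147 -0.0224 -0.0297]
turns [array([-0.002,  0.016,  0.005]), array([-0.537, -2.016, -2.331])]
toolx [-0.168 -0.643 -0.747] jaw [ 0.963 -0.268  0.015] q [ 24.7  51.1  53.3 -31.8 102.8  41. ]
```

View pics/scene2.png

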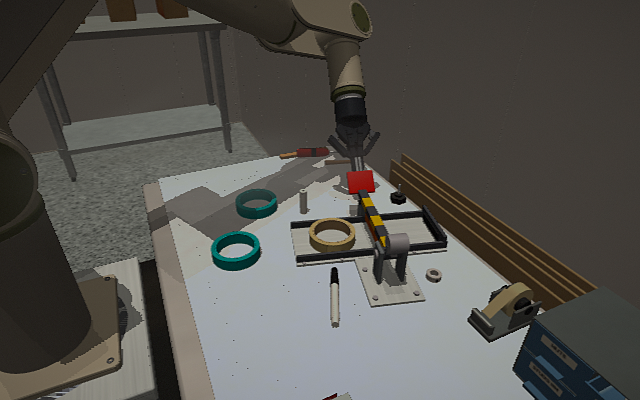

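View pics/wrist2.png

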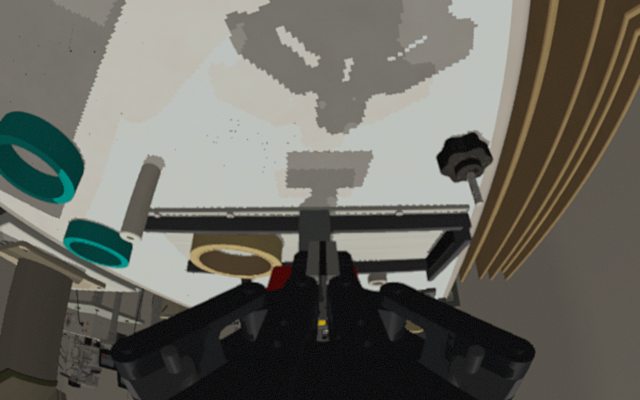

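```bash
python3 -m jog '[[[-0.007,0,-0.015],[0,0,0],-1],[[-0.01,-0.005,-0.025],[0,0,0],-1],[[-0.012,-0.014,-0.03],[0,0,0],-1],[[-0.014,-0.022,-0.03],[0,0,0],-1],[[-0.014,-0.022,-0.03],[0,0,0],-1]]'; python3 - <<'E'
from h import *
import cv2
need([0,116,70],-42)
cv2.imwrite("pics/top3.png",cv2.resize(vision.snapshot("top")[95:260,225:435,::-1],None,fx=3.6,fy=3.6))
cv2.imwrite("pics/sc3.png",cv2.resize(vision.snapshot("scene")[100:270,270:470,::-1],None,fx=3.5,fy=3.5))
E
```

```text
time: 4.03
tool_pos: [636.9, 132.6, 51.4]
tcp_rot: [-89.2, 48.0, -104.8]
ft_force: [-0.2, 0.2, 0.4]
finger_gap: 0.1
t 4.0333 tcp gate [[ -1.1 124.7  51.4]] F [-0.23  0.16  0.4 ] gap 0.1
shift [-0.0012 -0.0087  0.0186]
turns [array([0.002, 0.009, 0.003]), array([-0.543, -2.024, -2.328])]
toolx [-0.171 -0.647 -0.743] jaw [ 0.964 -0.266  0.01 ] q [ 23.8  49.9  59.2 -31.9  98.7  42.5]
```

View pics/sc3.png

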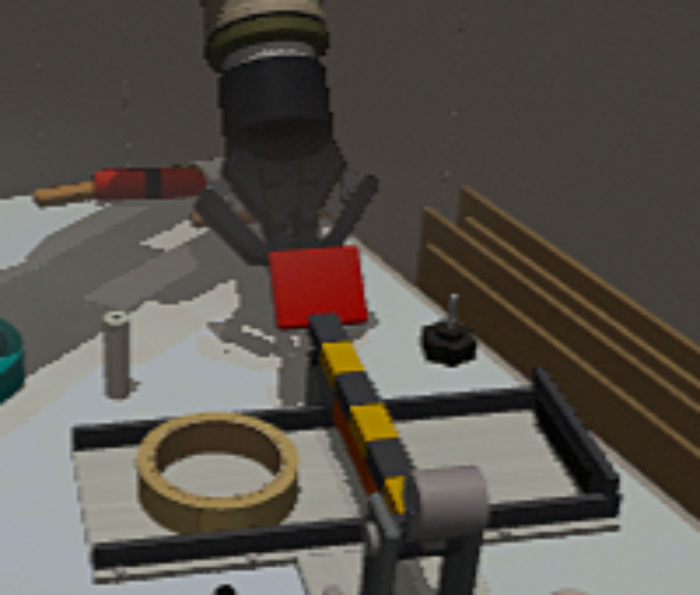

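View pics/top3.png

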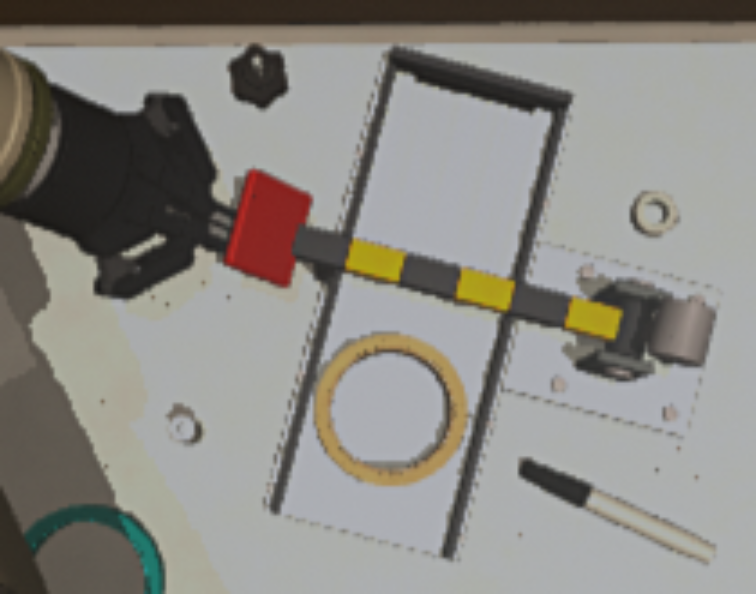

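```bash
cat >> h.py <<'E'
def arc(ths,k=0.8,base=-42):
    s=r.sense(); R0=Ro.from_euler("xyz",s["tcp_rot"],degrees=True).as_matrix(); G=Ro.from_euler("z",p[2]).as_matrix()
    for th in ths:
        a=np.radians(th); v=np.array([239.5,6.5]); q=[0,-125+v[0]*np.cos(a)-v[1]*np.sin(a),65+v[0]*np.sin(a)+v[1]*np.cos(a)]
        t=np.radians(base+k*max(th,0)); x=G@[0,np.sin(t),-np.cos(t)]; z=G@[1,0,0]; R1=np.c_[x,np.cross(z,x),z]
        print(th,((g2w(p,q)[0]-s["tool_pos"])/1000).round(4).tolist(),Ro.from_matrix(R1@R0.T).as_rotvec().round(3).tolist(),"g",np.round(q,0))
E
python3 -c "
from h import *
arc([-3,-1,0,2,4,6,8,10,12])"
```

```text
-3 [-0.0024, -0.0114, 0.0067] [0.001, 0.011, 0.003] g [  0. 115.  59.]
-1 [-0.0023, -0.0113, 0.0151] [0.001, 0.011, 0.003] g [  0. 115.  67.]
0 [-0.0024, -0.0114, 0.0193] [0.001, 0.011, 0.003] g [  0. 114.  72.]
2 [-0.0025, -0.0118, 0.0276] [0.028, 0.004, 0.003] g [  0. 114.  80.]
4 [-0.0026, -0.0124, 0.036] [0.055, -0.004, 0.003] g [  0. 113.  88.]
6 [-0.0029, -0.0133, 0.0443] [0.082, -0.011, 0.003] g [  0. 113.  96.]
8 [-0.0032, -0.0145, 0.0525] [0.109, -0.018, 0.003] g [  0. 111. 105.]
10 [-0.0036, -0.016, 0.0608] [0.136, -0.026, 0.004] g [  0. 110. 113.]
12 [-0.0041, -0.0178, 0.0689] [0.163, -0.033, 0.004] g [  0. 108. 121.]
```

```bash
python3 -m jog '[[[-0.002,-0.006,0.003],[0,0,0],-1],[[-0.002,-0.011,0.007],[0,0,0],-1],[[-0.002,-0.011,0.013],[0,0,0],-1],[[-0.002,-0.011,0.018],[0,0,0],-1],[[-0.002,-0.011,0.021],[0,0,0],-1]]';python3 -m jog '[[[0,0,0.004],[0.01,0,0],-1],[[0,-0.001,0.009],[0.03,-0.005,0],-1],[[0,-0.001,0.015],[0.055,-0.01,0],-1],[[0,-0.002,0.023],[0.08,-0.015,0],-1],[[-0.001,-0.003,0.031],[0.105,-0.02,0],-1]]'; python3 - <<'E'
from h import *
import cv2
cv2.imwrite("pics/sc4.png",cv2.resize(vision.snapshot("scene")[100:270,270:470,::-1],None,fx=3.5,fy=3.5))
print(r.sense()["ft_force"])
arc([8,10,12,15,18,21,24,27])
E
```

```text
time: 4.55
tool_pos: [635.8, 123.2, 73.8]
tcp_rot: [-89.0, 48.1, -104.6]
ft_force: [0.1, -0.4, -0.6]
finger_gap: -0.0
time: 4.97
tool_pos: [634.2, 120.1, 103.7]
tcp_rot: [-89.9, 54.3, -105.3]
ft_force: [0.4, -0.2, 0.1]
finger_gap: -0.4
[1.1242506  0.1376855  0.82461149]
8 [-0.0011, -0.0004, -0.0019] [-0.0, 0.005, 0.004] g [  0. 111. 105.]
10 [-0.0015, -0.0018, 0.0063] [0.027, -0.002, 0.004] g [  0. 110. 113.]
12 [-0.0019, -0.0036, 0.0144] [0.054, -0.01, 0.004] g [  0. 108. 121.]
15 [-0.0028, -0.0067, 0.0266] [0.094, -0.021, 0.004] g [  0. 105. 133.]
18 [-0.0038, -0.0105, 0.0385] [0.134, -0.032, 0.004] g [  0. 101. 145.]
21 [-0.005, -0.0148, 0.0502] [0.175, -0.043, 0.004] g [  0.  96. 157.]
24 [-0.0063, -0.0198, 0.0616] [0.215, -0.054, 0.004] g [  0.  91. 168.]
27 [-0.0078, -0.0253, 0.0728] [0.256, -0.065, 0.004] g [  0.  85. 180.]
```

View pics/sc4.png

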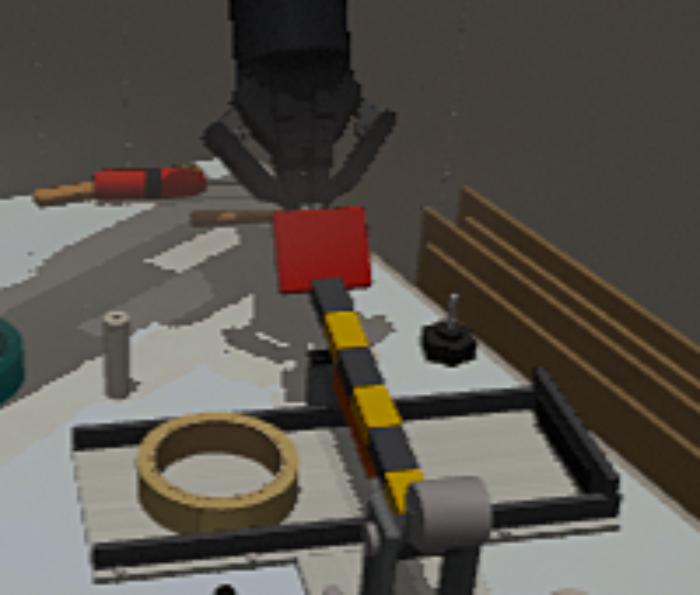

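The barrier is rising: the pad has moved up to (320,248) in the crop, and the fingers lie behind it. I'll carry on along the arc.

```bash
python3 -m jog '[[[-0.001,-0.002,0.008],[0.03,-0.005,0],-1],[[-0.002,-0.004,0.016],[0.06,-0.012,0],-1],[[-0.003,-0.007,0.026],[0.095,-0.02,0],-1],[[-0.004,-0.0105,0.038],[0.135,-0.03,0],-1],[[-0.005,-0.0148,0.05],[0.175,-0.042,0],-1]]'; python3 - <<'E'
from h import *
print(r.sense()["ft_force"])
arc([18,21,24,27,30,33,36,39,42])
E
```

```text
time: 5.43
tool_pos: [628.9, 105.4, 153.6]
tcp_rot: [-90.6, 64.6, -105.9]
ft_force: [-0.1, 0.4, 0.4]
finger_gap: 0.3
[-0.05407921  0.44313234  0.43311479]
18 [0.0027, 0.0038, -0.0084] [-0.038, 0.006, 0.002] g [  0. 101. 145.]
21 [0.0016, -0.0005, 0.0033] [0.002, -0.005, 0.002] g [  0.  96. 157.]
24 [0.0002, -0.0055, 0.0148] [0.043, -0.017, 0.002] g [  0.  91. 168.]
27 [-0.0013, -0.011, 0.026] [0.083, -0.028, 0.002] g [  0.  85. 180.]
30 [-0.0029, -0.017, 0.0368] [0.123, -0.039, 0.002] g [  0.  79. 190.]
33 [-0.0047, -0.0236, 0.0473] [0.164, -0.05, 0.002] g [  0.  72. 201.]
36 [-0.0067, -0.0307, 0.0575] [0.204, -0.061, 0.002] g [  0.  65. 211.]
39 [-0.0087, -0.0384, 0.0672] [0.245, -0.072, 0.002] g [  0.  57. 221.]
42 [-0.0109, -0.0465, 0.0765] [0.285, -0.083, 0.001] g [  0.  49. 230.]
```

```bash
python3 -m jog '[[[0,-0.005,0.014],[0.045,-0.015,0],-1],[[-0.001,-0.011,0.026],[0.085,-0.028,0],-1],[[-0.003,-0.017,0.037],[0.125,-0.039,0],-1],[[-0.005,-0.0235,0.047],[0.165,-0.05,0],-1],[[-0.0065,-0.03,0.057],[0.2,-0.061,0],-1]]'; python3 - <<'E'
from h import *
import cv2
cv2.imwrite("pics/sc5.png",cv2.resize(vision.snapshot("scene")[60:270,270:470,::-1],None,fx=2.8,fy=2.8))
print(r.sense()["ft_force"])
arc([36,39,42,45,48,51,54,57,60,63,66])
E
```

```text
time: 5.85
tool_pos: [622.7, 74.9, 211.5]
tcp_rot: [-89.3, 76.6, -104.7]
ft_force: [0.5, 0.7, 0.3]
finger_gap: 0.0
[ 3.6029905  -0.69969929  2.57620375]
36 [-0.0015, 0.0017, -0.0035] [0.003, 0.006, 0.004] g [  0.  65. 211.]
39 [-0.0036, -0.006, 0.0062] [0.043, -0.005, 0.004] g [  0.  57. 221.]
42 [-0.0058, -0.0141, 0.0155] [0.083, -0.016, 0.004] g [  0.  49. 230.]
45 [-0.0081, -0.0226, 0.0244] [0.124, -0.027, 0.005] g [  0.  40. 239.]
48 [-0.0106, -0.0316, 0.0328] [0.164, -0.038, 0.005] g [  0.  30. 247.]
51 [-0.0132, -0.0411, 0.0406] [0.205, -0.049, 0.005] g [  0.  21. 255.]
54 [-0.0158, -0.0509, 0.048] [0.245, -0.061, 0.005] g [  0.  11. 263.]
57 [-0.0186, -0.061, 0.0548] [0.285, -0.072, 0.005] g [  0.  -0. 269.]
60 [-0.0214, -0.0715, 0.0611] [0.326, -0.083, 0.005] g [  0. -11. 276.]
63 [-0.0244, -0.0823, 0.0668] [0.366, -0.094, 0.005] g [  0. -22. 281.]
66 [-0.0274, -0.0934, 0.0719] [0.407, -0.105, 0.005] g [  0. -34. 286.]
```

View pics/sc5.png

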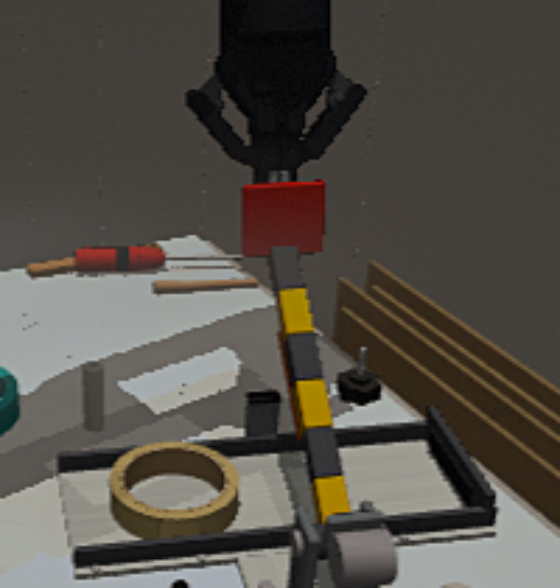

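The barrier is at about 36° with the fingers still on the pad. Continuing.

```bash
python3 -m jog '[[[-0.0035,-0.006,0.006],[0.043,-0.005,0],-1],[[-0.006,-0.014,0.0155],[0.083,-0.016,0],-1],[[-0.008,-0.0225,0.0245],[0.124,-0.027,0],-1],[[-0.0105,-0.0315,0.033],[0.164,-0.038,0],-1],[[-0.013,-0.041,0.0405],[0.205,-0.049,0],-1]]'; python3 - <<'E'
from h import *
print(r.sense()["ft_force"])
arc([51,53,55,57,59,61,63,65,67])
E
```

```text
time: 6.32
tool_pos: [609.6, 34.3, 251.3]
tcp_rot: [-101.9, 88.6, -117.2]
ft_force: [0.1, 0.8, 0.2]
finger_gap: -0.1
[0.1499412  0.82018422 0.24930107]
51 [0.001, -0.0024, 0.0039] [0.002, -0.006, 0.002] g [  0.  21. 255.]
53 [-0.0007, -0.0089, 0.0088] [0.029, -0.013, 0.001] g [  0.  14. 260.]
55 [-0.0025, -0.0155, 0.0136] [0.056, -0.021, 0.001] g [  0.   7. 265.]
57 [-0.0044, -0.0223, 0.0181] [0.083, -0.028, 0.001] g [  0.  -0. 269.]
59 [-0.0063, -0.0293, 0.0223] [0.11, -0.035, 0.001] g [  0.  -7. 274.]
61 [-0.0082, -0.0364, 0.0263] [0.137, -0.043, 0.001] g [  0. -15. 278.]
63 [-0.0102, -0.0436, 0.03] [0.163, -0.05, 0.001] g [  0. -22. 281.]
65 [-0.0122, -0.0509, 0.0335] [0.19, -0.057, 0.001] g [  0. -30. 285.]
67 [-0.0142, -0.0584, 0.0367] [0.217, -0.065, 0.001] g [  0. -37. 288.]
```

```bash
python3 -m jog '[[[-0.0005,-0.009,0.009],[0.02,-0.01,0],-1],[[-0.0025,-0.0155,0.0135],[0.04,-0.015,0],-1],[[-0.0045,-0.0225,0.018],[0.06,-0.02,0],-1],[[-0.006,-0.029,0.0225],[0.08,-0.025,0],-1],[[-0.008,-0.0365,0.0265],[0.1,-0.03,0],-1]]'; python3 - <<'E'
from h import *
import cv2
cv2.imwrite("pics/sc6.png",cv2.resize(vision.snapshot("scene")[60:270,270:470,::-1],None,fx=2.8,fy=2.8))
print(r.sense()["ft_force"])
arc([60,61,63,65,67,69])
E
```

```text
time: 6.73
tool_pos: [601.4, -2.4, 277.1]
tcp_rot: [92.9, 85.4, 77.6]
ft_force: [0.2, -0.1, 0.2]
finger_gap: 0.1
[ 0.59101728 -2.05590061  0.29931898]
60 [0.0009, 0.0058, -0.0024] [0.023, -0.009, 0.002] g [  0. -11. 276.]
61 [-0.0, 0.0022, -0.0004] [0.036, -0.013, 0.002] g [  0. -15. 278.]
63 [-0.002, -0.005, 0.0033] [0.063, -0.02, 0.002] g [  0. -22. 281.]
65 [-0.004, -0.0124, 0.0068] [0.09, -0.028, 0.002] g [  0. -30. 285.]
67 [-0.006, -0.0198, 0.01] [0.117, -0.035, 0.002] g [  0. -37. 288.]
69 [-0.0081, -0.0274, 0.0129] [0.144, -0.042, 0.002] g [  0. -45. 291.]
```

View pics/sc6.png

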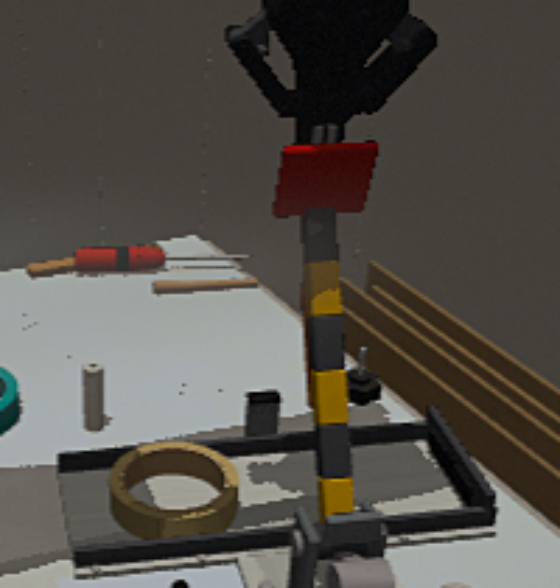

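The barrier is at about 60–62°, right at the balance point. I'll go on a few more degrees and see whether it leaves the fingers.

```bash
python3 -m jog '[[[-0.001,-0.004,0.0025],[0,0,0],-1],[[-0.0025,-0.0085,0.005],[0,0,0],-1],[[-0.004,-0.0125,0.007],[0,0,0],-1],[[-0.005,-0.016,0.0085],[0,0,0],-1],[[-0.006,-0.02,0.01],[0,0,0],-1]]';python3 -m jog '[[[0,0,0],[0,0,0],-1],[[0,0,0],[0,0,0],-1],[[0,0,0],[0,0,0],-1],[[0,0,0],[0,0,0],-1],[[0,0,0],[0,0,0],-1]]'; python3 - <<'E'
from h import *
import cv2
cv2.imwrite("pics/sc7.png",cv2.resize(vision.snapshot("scene")[60:270,270:470,::-1],None,fx=2.8,fy=2.8))
print(r.sense()["ft_force"])
E
```

```text
time: 7.2
tool_pos: [595.5, -22.3, 287.2]
tcp_rot: [92.5, 85.5, 77.3]
ft_force: [-0.2, 0.4, -0.1]
finger_gap: 0.0
time: 7.62
tool_pos: [595.6, -22.1, 287.1]
tcp_rot: [92.5, 85.5, 77.2]
ft_force: [-0.1, 0.5, 0.5]
finger_gap: -0.3
[0.64336392 0.19701957 0.04713701]
```

View pics/sc7.png

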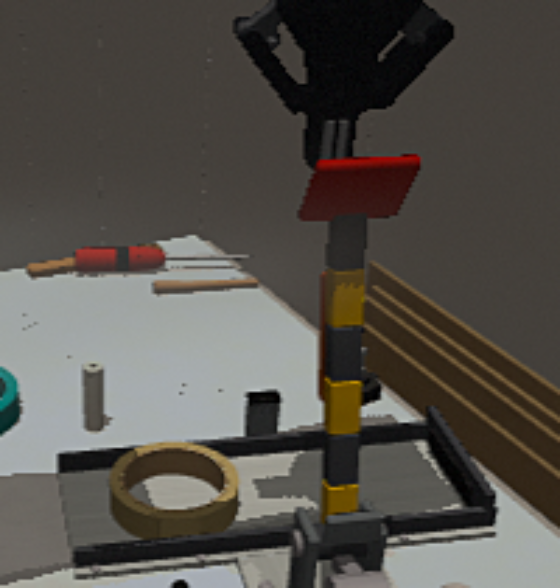

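```bash
python3 -m jog '[[[0,0,0],[0,0,0],-1],[[0,0,0],[0,0,0],-1],[[0,0,0],[0,0,0],-1],[[0,0,0],[0,0,0],-1],[[0,0,0],[0,0,0],-1]]';python3 -m jog '[[[0,0,0],[0,0,0],-1],[[0,0,0],[0,0,0],-1],[[0,0,0],[0,0,0],-1],[[0,0,0],[0,0,0],-1],[[0,0,0],[0,0,0],-1]]'; python3 - <<'E'
from h import *
import cv2
cv2.imwrite("pics/sc8.png",cv2.resize(vision.snapshot("scene")[60:270,270:470,::-1],None,fx=2.8,fy=2.8))
print(r.sense()["ft_force"])
E
```

```text
time: 8.08
tool_pos: [595.6, -22.4, 287.2]
tcp_rot: [92.3, 85.5, 77.0]
ft_force: [0.2, -0.4, -0.8]
finger_gap: -0.1
time: 8.5
tool_pos: [595.6, -22.4, 287.2]
tcp_rot: [92.3, 85.5, 77.0]
ft_force: [0.5, -0.8, -0.0]
finger_gap: -0.1
[-0.393841    0.46419606 -0.26239042]
```

View pics/sc8.png

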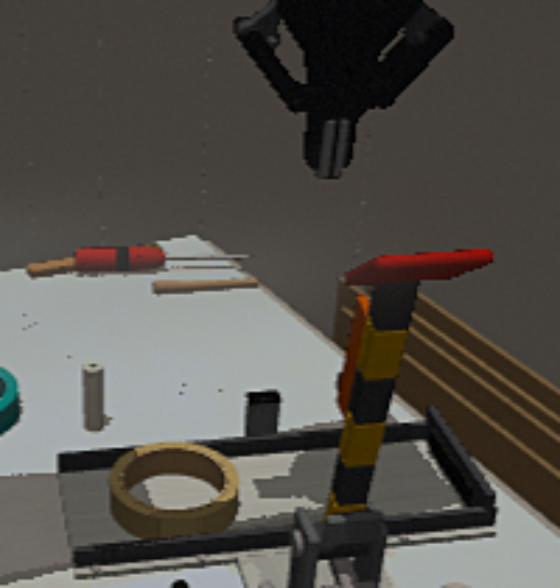

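The barrier rests on its upper stop, with the pad at (420,262) in the crop, well clear of the fingers. Next I'll move to behind the roll.

```bash
python3 -c "
from h import *
need([-160,0,120],0)"
```

```text
t 8.55 tcp gate [[-2.000e-01 -3.570e+01  2.872e+02]] F [-0.39  0.46 -0.26] gap -0.2
shift [-0.1448  0.0764 -0.1672]
turns [array([-0.077,  0.018,  0.002]), array([ 0.028,  0.12 , -3.137])]
toolx [ 0.018  0.076 -0.997] jaw [ 0.964 -0.264 -0.003] q [-9.8  5.3 82.8  4.5 91.7  5.7]
```

```bash
python3 -m jog '[[[0,0.02,0],[0,0,0],-1],[[-0.03,0.04,0],[-0.02,0.005,0],-1],[[-0.06,0.055,0],[-0.04,0.01,0],-1],[[-0.09,0.07,-0.01],[-0.06,0.014,0],-1],[[-0.12,0.076,-0.03],[-0.077,0.018,0],-1]]';python3 -m jog '[[[-0.025,0,-0.02],[0,0,0],-1],[[-0.025,0,-0.05],[0,0,0],-1],[[-0.025,0,-0.08],[0,0,0],-1],[[-0.025,0,-0.11],[0,0,0],-1],[[-0.025,0,-0.135],[0,0,0],-1]]'; python3 - <<'E'
from h import *
import cv2
a=vision.snapshot("top"); cv2.imwrite("pics/top9.png",cv2.resize(a[95:260,225:435,::-1],None,fx=3.6,fy=3.6))
cv2.imwrite("pics/sc9.png",cv2.resize(vision.snapshot("scene")[60:270,230:470,::-1],None,fx=2.8,fy=2.8))
need([-160,0,21],0)
E
```

```text
time: 8.97
tool_pos: [475.8, 55.0, 259.5]
tcp_rot: [6.6, 89.7, -8.7]
ft_force: [0.1, -0.9, -0.3]
finger_gap: -0.0
time: 9.38
tool_pos: [449.9, 53.8, 120.5]
tcp_rot: [-122.7, 90.0, -138.0]
ft_force: [-0.4, -0.0, -0.7]
finger_gap: 0.5
t 9.4833 tcp gate [[-163.5   -1.3  117.8]] F [-1.45  0.69  0.44] gap -0.2
shift [ 0.0037  0.0003 -0.0968]
turns [array([ 0.   , -0.008,  0.002]), array([-1.30e-02, -1.00e-03, -3.14e+00])]
toolx [-0.008 -0.    -1.   ] jaw [ 0.964 -0.264 -0.008] q [  0.3 -10.4 115.8  -0.   75.1  15.7]
```

View pics/top9.png

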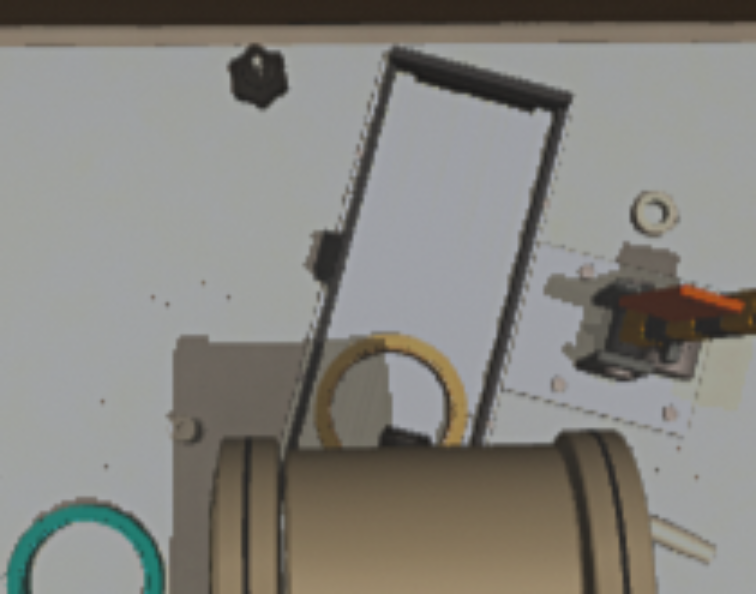

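View pics/sc9.png

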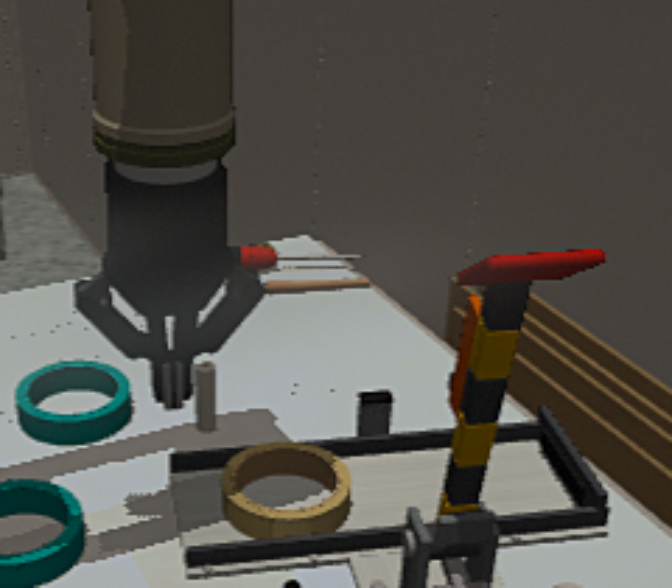

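```bash
python3 -m jog '[[[0.001,0,-0.025],[0,0,0],-1],[[0.003,0,-0.05],[0,0,0],-1],[[0.003,0,-0.07],[0,0,0],-1],[[0.003,0,-0.085],[0,0,0],-1],[[0.003,0,-0.095],[0,-0.005,0],-1]]'; python3 -m jog '[[[0,0,0],[0,0,0],-1]]'; python3 - <<'E'
from h import *
import cv2
cv2.imwrite("pics/sc10.png",cv2.resize(vision.snapshot("scene")[60:270,230:470,::-1],None,fx=2.8,fy=2.8))
need([-132,0,21],0)
need([20,0,21],0)
E
```

```text
time: 9.9
tool_pos: [454.2, 53.6, 27.4]
tcp_rot: [9.9, 89.7, -5.4]
ft_force: [-0.3, -0.7, -0.0]
finger_gap: -0.0
time: 9.98
tool_pos: [453.0, 53.6, 26.7]
tcp_rot: [6.2, 89.8, -9.1]
ft_force: [-0.2, -0.5, 0.8]
finger_gap: -0.0
t 10.0333 tcp gate [[-157.     0.4   27.9]] F [ 0.01 -0.14  0.45] gap 0.0
shift [ 0.024  -0.007  -0.0069]
turns [array([0.   , 0.004, 0.002]), array([ 6.00e-03, -1.00e-03, -3.14e+00])]
toolx [ 0.004 -0.    -1.   ] jaw [ 0.964 -0.264  0.004] q [  0.3  -2.3 118.9  -0.   63.2  15.7]
t 10.0333 tcp gate [[-157.     0.4   27.9]] F [ 0.01 -0.14  0.45] gap 0.0
shift [ 0.1707 -0.0469 -0.0069]
turns [array([0.   , 0.004, 0.002]), array([ 6.00e-03, -1.00e-03, -3.14e+00])]
toolx [ 0.004 -0.    -1.   ] jaw [ 0.964 -0.264  0.004] q [  0.3  -2.3 118.9  -0.   63.2  15.7]
```

View pics/sc10.png

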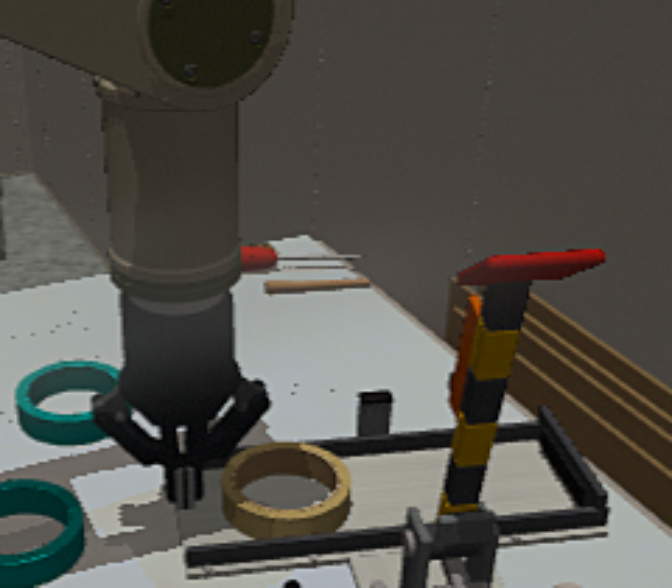

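```bash
python3 -m jog '[[[0,0.001,-0.006],[0,0,0],-1],[[0.006,-0.001,-0.007],[0,0,0],-1],[[0.012,-0.002,-0.007],[0,0,0],-1],[[0.018,-0.004,-0.007],[0,0,0],-1],[[0.024,-0.005,-0.007],[0,0,0],-1]]'; python3 -m jog '[[[0.007,-0.002,0],[0,0,0],-1],[[0.015,-0.004,0],[0,0,0],-1],[[0.023,-0.006,0],[0,0,0],-1],[[0.031,-0.0085,0],[0,0,0],-1],[[0.039,-0.0105,0],[0,0,0],-1]]'; python3 - <<'E'
from h import *
import cv2
cv2.imwrite("pics/sc11.png",cv2.resize(vision.snapshot("scene")[60:270,230:470,::-1],None,fx=2.8,fy=2.8))
need([20,0,21],0)
E
```

```text
time: 10.45
tool_pos: [478.7, 48.4, 20.9]
tcp_rot: [10.8, 89.7, -4.6]
ft_force: [-1.3, 1.7, 2.1]
finger_gap: 0.3
time: 10.87
tool_pos: [517.5, 37.8, 20.2]
tcp_rot: [9.4, 89.7, -5.9]
ft_force: [-1.9, 1.4, 1.1]
finger_gap: -0.1
t 10.9167 tcp gate [[-89.7   1.9  20.7]] F [-1.08 -0.81  0.56] gap -0.1
shift [ 0.1054 -0.0307  0.0003]
turns [array([0.001, 0.007, 0.002]), array([ 1.10e-02, -1.00e-03, -3.14e+00])]
toolx [ 0.007 -0.001 -1.   ] jaw [ 0.964 -0.265  0.007] q [ -1.5   7.9 109.1  -0.   62.6  13.9]
```

View pics/sc11.png

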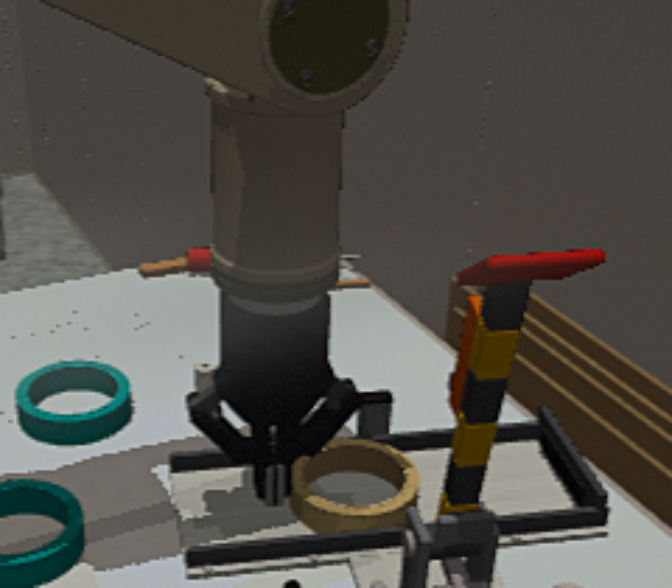

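```bash
python3 -m jog '[[[0.008,-0.0025,0],[0,0,0],-1],[[0.016,-0.005,0],[0,0,0],-1],[[0.024,-0.0075,0],[0,0,0],-1],[[0.032,-0.0095,0],[0,0,0],-1],[[0.04,-0.012,0],[0,0,0],-1]]'; python3 -m jog '[[[0.008,-0.002,0],[0,0,0],-1],[[0.016,-0.0045,0],[0,0,0],-1],[[0.024,-0.0065,0],[0,0,0],-1],[[0.032,-0.009,0],[0,0,0],-1],[[0.039,-0.011,0],[0,0,0],-1]]'; python3 - <<'E'
from h import *
import cv2
cv2.imwrite("pics/sc12.png",cv2.resize(vision.snapshot("scene")[60:270,230:470,::-1],None,fx=2.8,fy=2.8))
need([20,0,21],0)
E
```

```text
time: 11.33
tool_pos: [557.5, 25.9, 20.2]
tcp_rot: [9.5, 89.7, -5.8]
ft_force: [-1.0, 0.3, 0.3]
finger_gap: -0.2
time: 11.75
tool_pos: [596.5, 14.9, 20.2]
tcp_rot: [9.7, 89.7, -5.6]
ft_force: [-0.2, -0.6, -0.2]
finger_gap: 0.1
t 11.8 tcp gate [[-7.8  0.4 20.7]] F [-0.43  0.08  0.09] gap -0.1
shift [ 0.0267 -0.0077  0.0003]
turns [array([0.001, 0.006, 0.002]), array([ 1.00e-02, -1.00e-03, -3.14e+00])]
toolx [ 0.006 -0.001 -1.   ] jaw [ 0.964 -0.264  0.006] q [-3.5 18.7 96.4 -0.  64.6 11.8]
```

View pics/sc12.png

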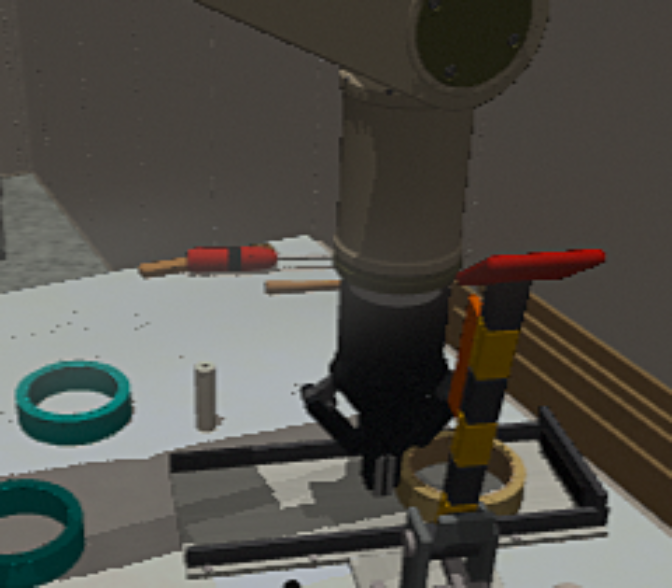

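Roll passing under the barrier. I'll finish slowly, watching the force for contact with the end stop.

```bash
python3 -m jog '[[[0.004,-0.001,0],[0,0,0],-1],[[0.008,-0.002,0],[0,0,0],-1],[[0.012,-0.003,0],[0,0,0],-1],[[0.016,-0.0045,0],[0,0,0],-1],[[0.019,-0.005,0],[0,0,0],-1]]'; python3 -m jog '[[[0.001,0,0],[0,0,0],-1],[[0.003,-0.001,0],[0,0,0],-1],[[0.004,-0.001,0],[0,0,0],-1],[[0.005,-0.001,0],[0,0,0],-1]]'; python3 - <<'E'
from h import *
import cv2
cv2.imwrite("pics/sc13.png",cv2.resize(vision.snapshot("scene")[60:270,270:470,::-1],None,fx=2.8,fy=2.8))
a=vision.snapshot("top"); cv2.imwrite("pics/top13.png",cv2.resize(a[95:260,225:435,::-1],None,fx=3.6,fy=3.6))
need([20,0,21],0)
E
```

```text
time: 12.22
tool_pos: [615.1, 10.0, 20.3]
tcp_rot: [8.8, 89.7, -6.5]
ft_force: [-1.5, -0.3, 0.2]
finger_gap: 0.1
time: 12.55
tool_pos: [619.7, 9.1, 20.2]
tcp_rot: [9.6, 89.7, -5.8]
ft_force: [-1.9, 0.9, 0.5]
finger_gap: 0.2
t 12.65 tcp gate [[14.8  1.1 20.2]] F [ 0.6  -0.69  0.11] gap -0.1
shift [ 0.0047 -0.0024  0.0008]
turns [array([0.   , 0.005, 0.002]), array([ 8.00e-03, -1.00e-03, -3.14e+00])]
toolx [ 0.005 -0.001 -1.   ] jaw [ 0.964 -0.264  0.005] q [-3.9 21.8 92.5 -0.  65.4 11.4]
```

View pics/top13.png

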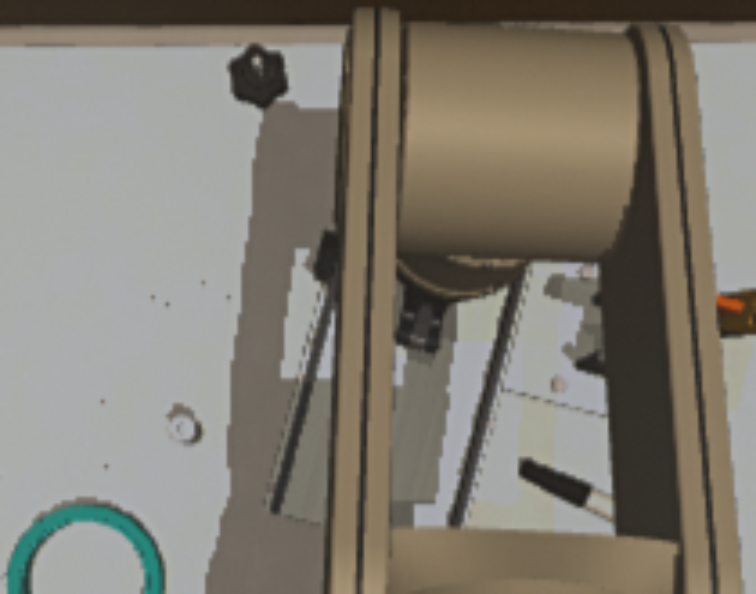

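View pics/sc13.png

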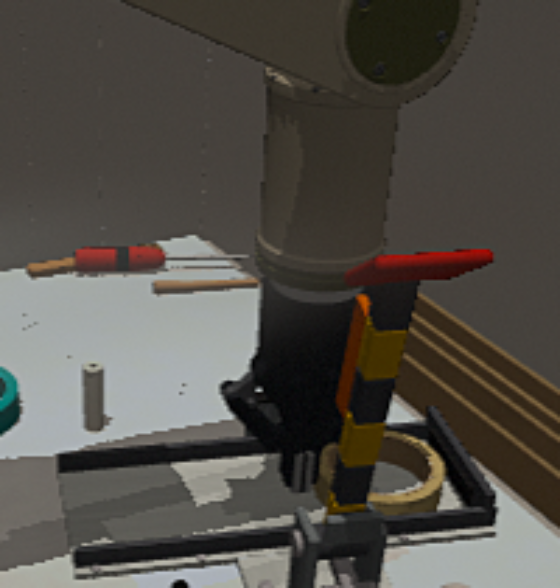

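```bash
for i in 1 2; do :; done; python3 -m jog '[[[0.002,-0.0005,0],[0,0,0],-1],[[0.004,-0.001,0],[0,0,0],-1],[[0.005,-0.0015,0],[0,0,0],-1]]'; python3 -m jog '[[[0.001,0,0],[0,0,0],-1],[[0.002,-0.0005,0],[0,0,0],-1]]'; python3 - <<'E'
from h import *
import cv2
cv2.imwrite("pics/sc14.png",cv2.resize(vision.snapshot("scene")[180:260,350:470,::-1],None,fx=6,fy=6,interpolation=cv2.INTER_CUBIC))
need([20,0,21],0)
for gx in(72,77,83):
    t=np.linspace(0,6.283,60); e=g2w(p,np.c_[gx+49*np.cos(t),49*np.sin(t),31+0*t]); u=proj("scene",e); print(gx,u.min(0).round(1),u.max(0).round(1))
E
```

```text
time: 12.9
tool_pos: [624.9, 7.6, 20.3]
tcp_rot: [9.4, 89.7, -5.9]
ft_force: [-1.0, -0.1, -0.7]
finger_gap: -0.1
time: 13.07
tool_pos: [626.7, 7.2, 20.2]
tcp_rot: [10.7, 89.7, -4.6]
ft_force: [-1.3, 0.6, -0.0]
finger_gap: 0.1
t 13.1167 tcp gate [[22.3  0.9 20.3]] F [-0.76  0.12 -0.6 ] gap 0.1
shift [-0.0024 -0.0003  0.0007]
turns [array([0.   , 0.005, 0.002]), array([ 8.00e-03, -1.00e-03, -3.14e+00])]
toolx [ 0.005 -0.    -1.   ] jaw [ 0.964 -0.264  0.005] q [-4.  22.7 91.3 -0.  65.7 11.3]
72 [379.6 211.4] [426.4 238.4]
77 [381.8 211.2] [428.6 238.2]
83 [384.5 211. ] [431.3 237.9]
```

View pics/sc14.png

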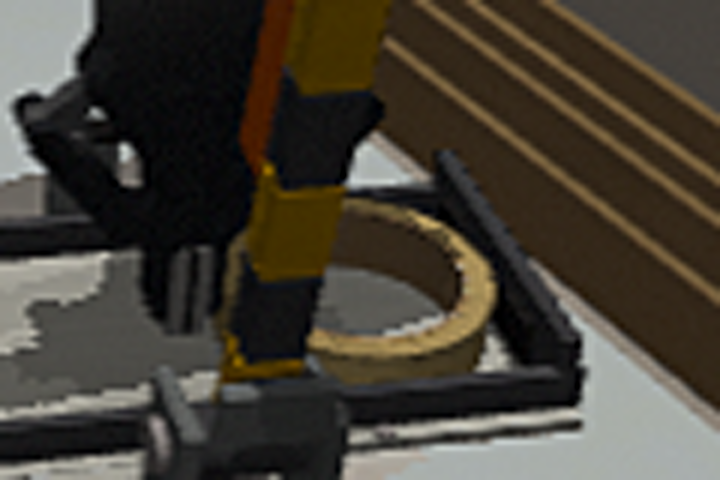

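```bash
python3 -m jog '[[[0.001,0,0],[0,0,0],-1],[[0.002,-0.0005,0],[0,0,0],-1]]'; python3 -m jog '[[[0.001,-0.0005,0],[0,0,0],-1],[[0.002,-0.0005,0],[0,0,0],-1]]'; python3 -m jog '[[[0.001,0,0],[0,0,0],-1],[[0.001,0,0],[0,0,0],-1]]'
```

```text
time: 13.28
tool_pos: [628.3, 6.8, 20.1]
tcp_rot: [12.7, 89.8, -2.6]
ft_force: [-6.6, 2.7, 3.6]
finger_gap: 0.1
time: 13.45
tool_pos: [628.6, 6.9, 20.0]
tcp_rot: [129.0, 90.0, 113.7]
ft_force: [-16.1, 3.5, 12.4]
finger_gap: -0.3
time: 13.62
tool_pos: [628.6, 6.9, 19.8]
tcp_rot: [-179.8, 89.9, 164.9]
ft_force: [-16.9, 4.0, 13.6]
finger_gap: -0.3
```

The force rose to 17 N, so the roll is against the end stop. I'll back straight off, then lift.

```bash
python3 -m jog '[[[-0.004,0.001,0],[0,0,0],-1],[[-0.01,0.0025,0],[0,0,0],-1],[[-0.02,0.0055,0],[0,0,0],-1],[[-0.035,0.01,0],[0,0,0],-1],[[-0.06,0.016,0],[0,0,0],-1]]'; python3 -m jog '[[[-0.03,0.008,0.02],[0,0,0],-1],[[-0.06,0.016,0.04],[0,0,0],-1],[[-0.095,0.025,0.07],[0,0,0],-1],[[-0.13,0.035,0.1],[0,0,0],-1],[[-0.15,0.045,0.12],[0,0,0],-1]]'; python3 - <<'E'
from h import *
import cv2
cv2.imwrite("pics/sc15.png",cv2.resize(vision.snapshot("scene")[110:270,270:470,::-1],None,fx=3.5,fy=3.5,interpolation=cv2.INTER_CUBIC))
a=vision.snapshot("top"); cv2.imwrite("pics/top15.png",cv2.resize(a[95:260,225:435,::-1],None,fx=3.6,fy=3.6,interpolation=cv2.INTER_CUBIC))
print(r.sense()["tool_pos"],r.sense()["ft_force"])
E
```

```text
time: 14.03
tool_pos: [573.0, 21.8, 21.0]
tcp_rot: [9.6, 89.5, -5.7]
ft_force: [0.7, 0.8, 1.2]
finger_gap: -0.0
time: 14.45
tool_pos: [419.7, 67.0, 140.7]
tcp_rot: [6.7, 89.7, -8.7]
ft_force: [0.6, -0.0, 1.1]
finger_gap: -0.1
[422.40886331  68.50793218 146.05048654] [ 0.38160215 -0.57950087  0.81191238]
```

View pics/top15.png

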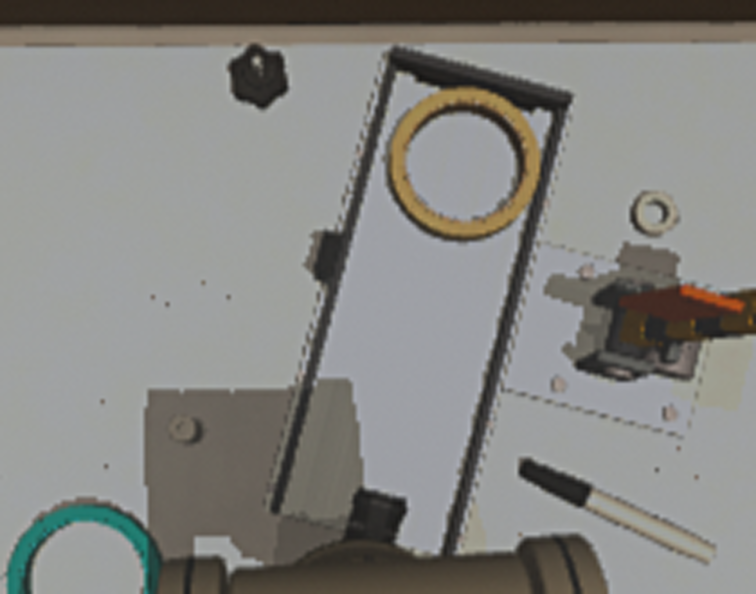

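View pics/sc15.png

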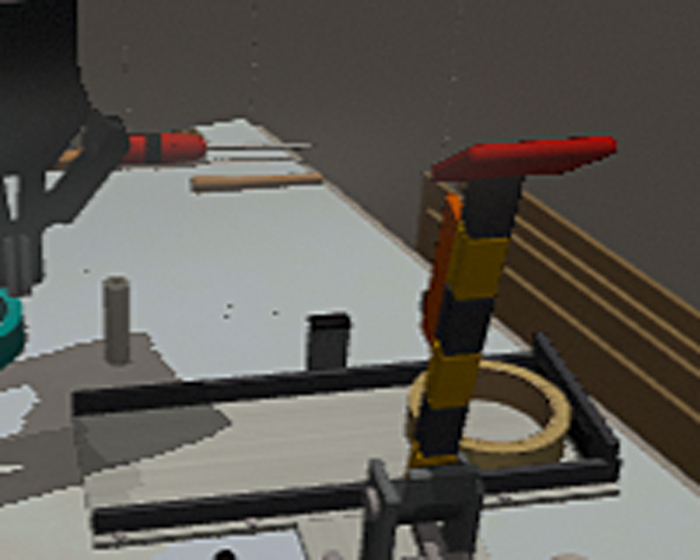

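```bash
python3 - <<'E'
from h import *
R=unproj("top",np.array([464,163])/3.6+[225,95],31); print(w2g(p,R), np.linalg.norm((R-g2w(p,[131,0,0])[0])[:2]))
from bench import order
order.hand_in()
E
```

```text
[[82.69276954 -3.9740871  31.        ]] 48.47042276116251
the job is handed in; nothing more can be done
```

I pushed the barrier up past its balance point with closed fingers under its pad. It swung to its upper stop on its own. I then pushed the masking tape roll along the lane, under the raised barrier, against the end stop, and backed the arm off. The job was handed in at about 14.5 s.

Last checks before handing in:
- **Roll:** its centre measured 82.7 mm beyond the barrier and 48 mm from the end stop, against about 83 mm expected, and it looked flat in both pictures. The push force rose to about 17 N horizontally (about 22 N in all) when it met the stop, then dropped to noise once I backed off.
- **Barrier:** it stood raised, unmoved and clear of the arm in the last pictures. I judged its angle from the pictures only, not from a joint reading.
- **Small parts:** the post, star knob, pen and collar were where they started in the last top view, judged by eye. Neither turquoise ring was used.

No check failed. One disagreement remains: the lane model did not fit the measured corners exactly, by up to about 2 pixels. The measured lane came out about 7 mm shorter than the nominal ends I assumed. I think the error is even at both ends and should not shift the barrier position much.

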